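# Swap the filament reels on the winder and the feed stand

## Robot

A 6-joint arm with a two-finger parallel gripper is mounted at the origin on a cart in front of the work surface, level with it; the furniture and walls round the work are solid. World frame = base frame: x ahead of the robot, y to its left, z up, the work surface at z = 0. Lengths are in m, angles in degrees, forces in N, time in s.
With the tool pointing down it reaches from about 0.4 to 0.825 m from the base axis. Payload 7 kg.
Tool frame: the origin (TCP) lies on the centre line of the jaws, within the pads' length; the fingertips stand 19 mm ahead of it and the grasp point (between the pads) is the TCP (r.tip_extent is the distance from the TCP to the fingertips, in m); z points along the fingers, y is the line along which they close (so a half turn about z gives the same grasp; the last joint's range is limited). The gripper opens to 88 mm and grips with 3 to 60 N. Pads are 19 mm wide; open, the fingers measure 130 mm over their backs; the gripper's body (78 mm by 193 mm) begins 47 mm behind the grasp point.
Start: joints at [-51.446, 20.546, 0.682, 0, -70.136, -16.507], TCP at [0.253, -0.626, 0.246] pointing down, gripper open.
Joint ranges: [-176.03, 176.03], [-82.01, 121.73], [-58.28, 71.71], [-173.87, 95.51], [-174.79, -0.11], [-173.66, 173.66]. Speed limits (degrees/s): [136.94, 136.94, 172.46, 180, 180, 180].

## Interface

Orientations are given as [roll, pitch, yaw] about the fixed x, y, z axes, in that order (R = Rz(yaw) Ry(pitch) Rx(roll)).
In Python, from plant import r gives the robot as it stands. The module is installed in compiled form; this text tells all that it offers.
- The arm moves only by the tool jog_arm, never from a script. Its argument "deltas" is a list that holds one entry, the list of rows, each a list of 5 numbers: the opening, from -1 (shut) to 1 (fully open), then the shift along the world's x, y, z in cm, then the turn about the world's z in rad. In form: [[[claw, dx, dy, dz, turn], ...]]. A call has 1 to 8 rows; each row shifts and turns the commanded pose from where the row before left it; what a row does not reach is not made up. A row lasts 1/8 s, in which the tool goes at most 62.5 mm and 10.7 degrees, less where a joint would pass 70% of its speed; a pose out of reach is approached as far as the arm can. A call with a gripper value outside its range is refused whole. The fingers move at their own pace and stop on an object; "force" is the grip in N (left out, the last holds). Time passes only in rows, so rows that do not move let the fingers close. It gives the time, the measured TCP pose, the force, the opening and the grip force at its end, in the units of the state.
- r.get_state(): the state, without advancing time (a new reading comes with each control period).
- r.capture(name): name is "side" or "top"; returns the picture (420x560x3 uint8, blue, green, red); there is no depth.
- r.camera_info(name): a dict with "fx", "fy", "cx", "cy" (pixels), "view" (4x4, takes a point from world to camera coordinates). Camera axes: x right, y up, looking along -z (the intrinsics and any distortion apply to the point x, -y, -z); pixel columns grow to the right and rows downward; lengths in m; the calibration is good to about 2 mm. A picture is of the moment at which its call begins. camera_info takes no time and is no camera call.
- r.close_job(): hands the job in; it is judged then, once.
The state is a dict: "time_s": time; "joints": joint angles; "qd": joint speeds; "joint_torque": joint torques, N m; "tcp_pos": TCP position; "eef_rot": TCP orientation; "contact_force": force on the tool from outside, world axes, zero at the start; "moment": the same for the moment, N m; "gripper_width": finger opening in m; "gripper_force": force on a finger pad.
Only numpy, scipy, OpenCV 4.12 (cv2) and the standard library are available. Lean on these libraries where they do the work, as an engineer would, in place of code of your own. Each camera call takes 0.05 s, during which the arm holds its last target. There are 200 camera calls.

## Task

The two small reels were put on the wrong way round: the black reel, full of orange filament, belongs on the feed stand under the brass drag weight, and the empty white reel on the motor winder under the red clamp cap. Swap the reels (the green cutting mat is free for parking parts on the way) and finish with the brass weight back on the feed stand and the red cap back on the winder, each pushed over the spindle and sitting flat on its reel. Set every part down gently rather than dropping it, and leave the round tin, the glue bottle and the dropper bottle where they are.

Things in the scene. Friction and masses are not known exactly. Their poses are not given: they have to be found in the camera images.
- winder: motor winder, fixed: blue box 142 x 90 mm, 30 mm high, with a turning platter (52 mm across, top at z = 40) and a steel spindle 10 mm thick, nose tapered to 3 mm, tip at z = 92. Origin on the bench under the spindle axis, x to its rear: box x -48 to 94; behind, a motor cover 40 high and an eyelet post 66 high, 85 from the axis. At the start it bears the full reel, the red cap on top.
- feed_stand: feed stand, fixed: dark round cast base 100 mm across with a like turning platter (52 mm across, top at z = 28 mm) and spindle (10 mm thick, tapered nose, tip at z = 80 mm). Origin on the bench under the spindle axis, z up. At the start the empty reel is on it, the brass weight on top of that reel.
- cutting_mat: green cutting mat with a pale grid, fixed, 140 mm (its x) x 190 mm (its y), 3 mm thick, empty: the free spot for parking things. Origin at the centre of its underside.
- full_reel: black reel full of orange filament, lying flat: two flanges 58 mm across and 3 mm thick, 34 mm high in all, through bore 18 mm, 140 g; the winding between the flanges is 52 mm across. Grasp across the flanges. Origin at the centre of its underside, z up along the bore; keep z up.
- empty_reel: bare white reel, same flanges (58 mm), height (34 mm) and bore (18 mm), bare core 26 mm across, 50 g. Origin at the centre of its underside, z up.
- clamp_cap: red knurled knob, 34 mm across (36 mm over the knurls), 24 mm high, blind bore 17 mm wide and 20 mm deep from below, 30 g: it goes over the spindle and sits on the reel's upper flange (34 mm above the platter). Origin at the centre of its underside, z up.
- drag_weight: brass weight: disc 44 mm across and 11 mm high with a hub 27 mm across on it, 28 mm high in all, bored through 17 mm, 150 g: it goes over the spindle and sits on the reel's upper flange. Grasp by the hub. Origin at the centre of its underside, z up.
- nozzle_tin: round grey tin, 43 mm across, 21 mm high, loose behind the feed stand; leave alone. Origin at the centre of its underside.
- ink_dropper: brown glass dropper bottle with a black top, 33 mm across, 102 mm high, standing loose at the back; leave alone. Origin at the centre of its underside.
- super_glue: white glue bottle with a red label and a thin nozzle, 30 mm across, 92 mm high, standing loose at the back before a solid wall of clear dry boxes (fronts at world x = 0.62 m, 0.45 m high: keep the wrist clear of it); leave alone. Origin at the centre of its underside.

How it is judged (in metres and radians):
At the end, for the whole second after the job is handed in: The full black reel stands on the feed stand's platter with the brass weight flat on it, the empty white reel on the winder's platter with the red cap flat on it: each within 8 mm of its spindle axis and 4 mm of its seated height, within 7 degrees of upright, and at rest (horizontal distance between each of full_reel, drag_weight and feed_stand below 0.008 m and z of full_reel in the frame of feed_stand between 0.024 and 0.032 m and angle between each of full_reel, drag_weight, empty_reel, clamp_cap's own z axis and vertical below 0.12 rad and linear speed of each of full_reel, drag_weight, empty_reel, clamp_cap below 0.03 m/s and z of drag_weight in the frame of feed_stand between 0.058 and 0.066 m and horizontal distance between each of empty_reel, clamp_cap and winder below 0.008 m and z of empty_reel in the frame of winder between 0.036 and 0.044 m and z of clamp_cap in the frame of winder between 0.07 and 0.078 m); the robot touches nothing.
It fails at once if the nozzle tin, the glue bottle or the ink bottle is shifted by more than 30 mm (distance of any of nozzle_tin, super_glue, ink_dropper from where it was at the start of the episode above 0.03 m).
It fails at once if a reel, the cap or the weight is dropped: it falls faster than 0.8 m/s (about 33 mm) outside the fingers ((linear speed of full_reel above 0.8 m/s and contact force between the fingers and full_reel below 0.05 N) or (linear speed of empty_reel above 0.8 m/s and contact force between the fingers and empty_reel below 0.05 N) or (linear speed of clamp_cap above 0.8 m/s and contact force between the fingers and clamp_cap below 0.05 N) or (linear speed of drag_weight above 0.8 m/s and contact force between the fingers and drag_weight below 0.05 N)).
It also fails if it takes over 136 s, if anything falls off the work surface, if the arm or the gripper's body presses on something with over 40 N, if the wrist force passes 120 N, or if a joint passes its speed limit or range.

## Working session

There is one attempt and no reset: what is moved stays moved. The work goes in short steps, Python scripts to look and compute and a tool call to move; the robot and the scene stay as the last step left them, time stands still between calls to the robot, and variables do not carry over. Pictures are saved under pics/ and viewed, at most 14 in all, crops included, and the job is handed in when it is done.

Besides the shell and the picture viewer there is one more tool, called by a JSON object that holds its "op" and its "data". jog_arm: Moves the arm, as the interface text tells. Its arguments: {"type":"object","properties":{"deltas":{"type":"array"},"force":{"type":"number"}},"required":["deltas"]}

```bash
mkdir -p pics
cat > h.py <<'E'
from plant import r
import numpy as np, cv2
def info(n):
    i=r.camera_info(n); return i
def ray(n,u,v):
    i=info(n); V=np.array(i["view"]); R=V[:3,:3]; t=V[:3,3]
    d=np.array([(u-i["cx"])/i["fx"],-(v-i["cy"])/i["fy"],-1.0])
    return -R.T@t, R.T@d
def onz(n,u,v,z):
    o,d=ray(n,u,v); return o+d*(z-o[2])/d[2]
def proj(n,p):
    i=info(n); V=np.array(i["view"]); c=V[:3,:3]@np.array(p)+V[:3,3]
    return i["cx"]+i["fx"]*c[0]/-c[2], i["cy"]+i["fy"]*-c[1]/-c[2]
E
python3 - <<'E'
from h import *
for n in("top","side"):
    cv2.imwrite(f"pics/{n}0.png",r.capture(n)); print(n,{k:(np.round(v,3).tolist() if not isinstance(v,str) else v) for k,v in info(n).items()}, ray(n,280,210))
print(r.get_state())
E
```

```text
top {'fx': 436.821, 'fy': 436.821, 'cx': 274.873, 'cy': 211.739, 'view': [[0.019, -1.0, -0.011, -0.022], [0.991, 0.018, 0.133, -0.492], [-0.133, -0.013, 0.991, -0.86], [0.0, 0.0, 0.0, 1.0]]} (array([ 0.3738105 , -0.02515465,  0.91756155]), array([ 0.13718839,  0.00172179, -0.99062102]))
side {'fx': 528.914, 'fy': 528.914, 'cx': 282.335, 'cy': 213.19, 'view': [[-0.965, -0.26, 0.02, 0.49], [0.13, -0.413, 0.901, -0.148], [-0.226, 0.873, 0.433, -1.147], [0.0, 0.0, 0.0, 1.0]]} (array([0.23264429, 1.06672982, 0.62030148]), array([ 0.23106917, -0.87407738, -0.42737763]))
{'time_s': 0.1, 'joints': array([-5.14454039e+01,  2.05862792e+01,  6.39534228e-01, -1.77409480e-02,
       -7.01348961e+01, -1.65084362e+01]), 'qd': array([-0.0294084 , -0.05287379,  0.07901549,  0.11069198,  0.07796078,
        0.09930594]), 'joint_torque': array([-1.49534964e-03, -5.84159768e+01,  2.93750060e+01,  7.01540977e+00,
        1.01879615e-02, -9.84885355e-05]), 'tcp_pos': array([ 0.2532097 , -0.62527528,  0.24473209]), 'eef_rot': array([ 1.79916985e+02, -7.20984237e-03, -1.57959875e+02]), 'contact_force': array([ 0.06616394,  0.11134483, -0.08819057]), 'moment': array([ 0.03290965,  0.00674292, -0.01299107]), 'gripper_force': 0.0, 'gripper_width': 0.08741111343477294}
```

View pics/top0.png

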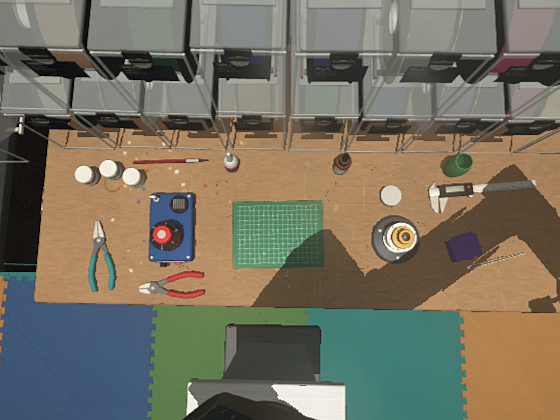

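View pics/side0.png

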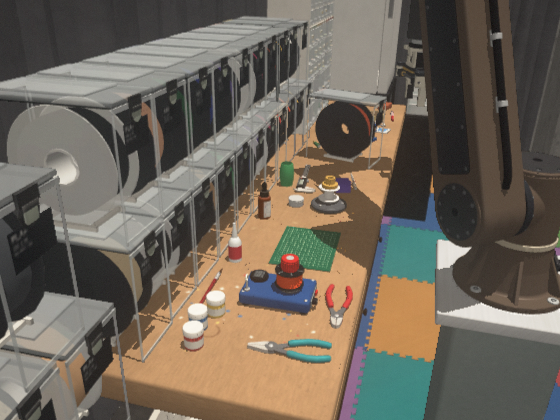

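Top view: the winder's red cap is at about (162,234), the feed stand's brass hub at (403,237), the mat at (278,234), the tin at (391,195), the glue at (231,162) and the dropper at (342,163). The side view shows the same layout: cap (290,263), brass (330,184).

Run:
```python
from h import *
t=cv2.imread("pics/top0.png"); s=cv2.imread("pics/side0.png")
def blob(im,lo,hi,box,wrap=False):
    x0,y0,x1,y1=box; c=cv2.cvtColor(im[y0:y1,x0:x1],cv2.COLOR_BGR2HSV)
    m=cv2.inRange(c,lo,hi)
    if wrap: m|=cv2.inRange(c,(172,lo[1],lo[2]),(180,255,255))
    n,l,st,ce=cv2.connectedComponentsWithStats(m); k=1+st[1:,4].argmax()
    pts=np.argwhere(l==k)[:,::-1].astype(np.int32)
    (cx,cy),R=cv2.minEnclosingCircle(pts)
    return ce[k]+[x0,y0],(cx+x0,cy+y0,R),st[k]+[x0,y0,0,0,0],cv2.minAreaRect(pts)
for nm,im,lo,hi,b,z,w in [("cap",t,(0,150,90),(6,255,255),(140,215,190,255),.098,True),
  ("brass",t,(12,90,80),(32,255,255),(380,220,420,255),.080,False),
  ("feedbase",t,(0,0,0),(180,90,75),(365,210,425,265),.02,False),
  ("box",t,(100,120,60),(125,255,255),(140,185,205,270),.03,False),
  ("mat",t,(60,80,40),(90,255,255),(225,195,330,275),.003,False),
  ("tin",t,(0,0,110),(180,45,255),(375,180,405,208),.021,False)]:
    ce,c,st,rc=blob(im,lo,hi,b,w); print(nm,ce.round(1),np.round(c,1),st,np.round(rc[0],1),np.round(rc[1],1),round(rc[2],1),onz("top",*ce,z).round(4),onz("top",*c[:2],z).round(4))
for nm,im,lo,hi,b,z,w in [("cap",s,(0,150,90),(6,255,255),(270,245,310,280),.086,True),("brass",s,(12,90,80),(32,255,255),(310,170,350,195),.07,False)]:
    ce,c,st,rc=blob(im,lo,hi,b,w); print("side",nm,ce.round(1),st,onz("side",*ce,z).round(4))
cv2.imwrite("pics/z.png",np.hstack([cv2.resize(t[180:280,135:210],None,fx=5,fy=5,interpolation=2),cv2.resize(t[180:280,365:435],None,fx=5,fy=5,interpolation=2)]))
```

```text
cap [162.5 234.4] [162.3 234.6  10. ] [153 225  20  19 229] [22.5 19. ] [18. 19.] 90.0 [0.4369 0.1969 0.098 ] [0.4366 0.1972 0.098 ]
brass [402.4 237.1] [402.6 237.1  11.3] [392 226  22  23 362] [22.5 17. ] [22. 21.] 90.0 [ 0.4416 -0.2588  0.08  ] [ 0.4417 -0.2591  0.08  ]
feedbase [407.4 254.7] [404.5 251.5  17.9] [390 241  30  23 190] [42.1 44.9] [ 9.2 35.8] 53.1 [ 0.4107 -0.2851  0.02  ] [ 0.4171 -0.2792  0.02  ]
box [171.3 227.9] [170.5 226.5  39.3] [ 149  193   43   68 1465] [30.  41.5] [42. 67.] -0.0 [0.4559 0.198  0.03  ] [0.4587 0.1998 0.03  ]
mat [257.5 236.9] [275.5 234.5  52.9] [233 201  86  67 778] [50.3 39.1] [65.6 84.4] 89.1 [0.4427 0.0226 0.003 ] [ 0.4484 -0.015   0.003 ]
tin [390.4 195.1] [390.5 195.   10.4] [381 185  20  21 332] [15.5 15. ] [20. 19.] 90.0 [ 0.5333 -0.2522  0.021 ] [ 0.5335 -0.2524  0.021 ]
side cap [289.5 263.6] [281 254  18  19 260] [0.4394 0.2043 0.086 ]
side brass [325.9 178.9] [310 170  40  25 640] [ 0.4614 -0.2932  0.07  ]
```

View pics/z.png

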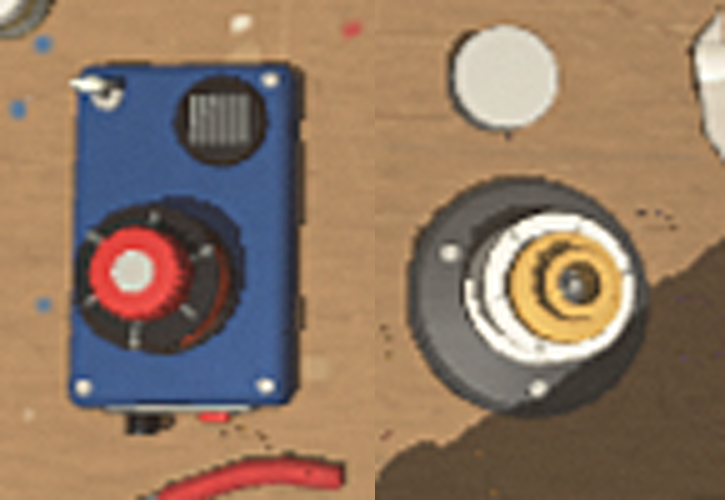

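The zoom shows the cap's top centred at about (162,234). The weight's disc sits on the white flange with the spindle tip showing at about (405.4,236.8), and the white flange is centred at about (401.7,237.6).

Run:
```python
from h import *
for nm,u,v,z in [("cap top",162,234.2,.098),("black flange",165.4,235.6,.074),("feed tip",405.4,236.8,.080),("white flange",401.7,237.6,.062),("feed base",395.8,239,.016)]:
    print(nm,onz("top",u,v,z).round(4))
s=cv2.imread("pics/side0.png")
a=cv2.resize(s[235:320,235:325],None,fx=4.4,fy=4.4,interpolation=2);b=cv2.resize(s[160:245,290:380],None,fx=4.4,fy=4.4,interpolation=2)
for nm,xy in [("w",(.437,.197)),("f",(.440,-.259))]:
    for z in ((.04,.074,.098) if nm=="w" else (.028,.062,.073,.09)):
        u,v=proj("side",(*xy,z)); print(nm,z,round(u,1),round(v,1))
        im,o=(a,(235,235)) if nm=="w" else (b,(290,160))
        cv2.circle(im,(int((u-o[0]+.5)*4.4),int((v-o[1]+.5)*4.4)),2,(255,255,0),-1)
cv2.imwrite("pics/zs.png",np.hstack([a,b]))
```

```text
cap top [0.4373 0.1979 0.098 ]
black flange [0.4366 0.1977 0.074 ]
feed tip [ 0.4423 -0.2645  0.08  ]
white flange [ 0.4421 -0.2624  0.062 ]
feed base [ 0.4426 -0.263   0.016 ]
w 0.04 291.0 281.8
w 0.074 291.4 267.2
w 0.098 291.8 256.7
f 0.028 330.4 198.3
f 0.062 331.1 187.0
f 0.073 331.3 183.3
f 0.09 331.7 177.4
```

View pics/zs.png

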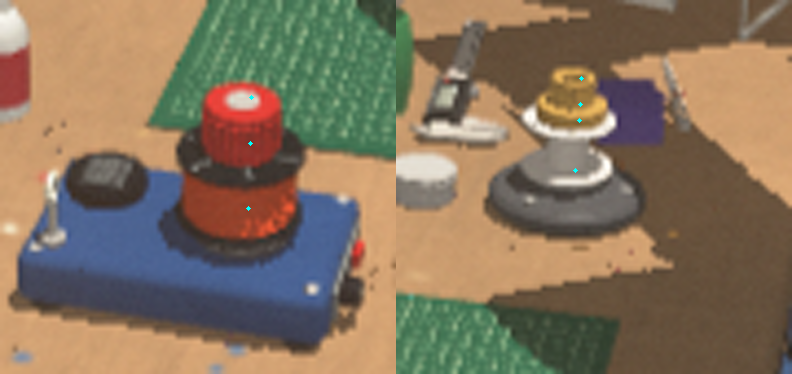

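{"op": "jog_arm", "data": {"deltas": [[[1,2,5,0,-0.13],[1,3,5,0,-0.13],[1,3,5,0,-0.124],[1,3,5,0,0],[1,3,5,0,0],[1,3,5,0,0],[1,1.7,5,0,0],[1,0,1.6,0,0]]], "force": 25}}

```text
time_s: 1.1
tcp_pos: [0.4411, -0.2572, 0.2454]
eef_rot: [180.0, -0.0, -179.8]
contact_force: [0.5, -0.2, -0.0]
gripper_width: 0.0879
gripper_force: 0.0
```

The projected axis points sit 1.5–2 px right of the cap and weight, so the two views agree to about 3 mm, and I shift x up by about 2 mm. Working values are winder (0.439, 0.198) and feed stand (0.443, -0.263). Next I lower onto the brass hub.

{"op": "jog_arm", "data": {"deltas": [[[0.3,0.2,-0.5,-4,0],[0.3,0,0,-4,0],[0.3,0,0,-3,0],[0.3,0,0,-2,0],[0.3,0,0,-1.5,0],[0.3,0,0,-0.5,0],[0.3,0,0,0,0],[0.3,0,0,0,0]]]}}

```text
time_s: 2.1
tcp_pos: [0.4428, -0.2648, 0.0963]
eef_rot: [-180.0, 0.1, -179.9]
contact_force: [-0.5, -0.0, -0.1]
gripper_width: 0.0571
gripper_force: 0.0
```

Run:
```python
from h import *
t=r.capture("top"); s=r.capture("side")
cv2.imwrite("pics/g1.png",np.hstack([cv2.resize(t[190:280,355:445],None,fx=4.4,fy=4.4,interpolation=2),cv2.resize(s[150:240,285:375],None,fx=4.4,fy=4.4,interpolation=2)]))
print(r.get_state()["tcp_pos"])
```

```text
[ 0.44277518 -0.26470664  0.09627201]
```

View pics/g1.png

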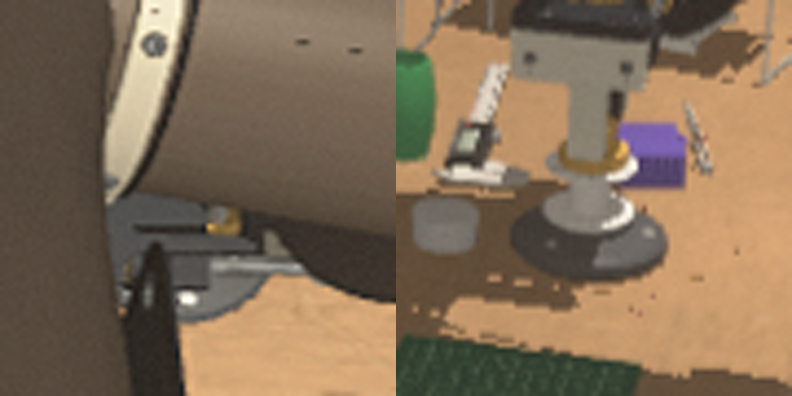

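In the side view the finger, at about 592, is centred on the disc, at about 593, with its tip just above it. I close on the hub and lift.

{"op": "jog_arm", "data": {"deltas": [[[-0.1,0,0,-0.1,0],[-0.3,0,0,0,0],[-0.6,0,0,0,0],[-0.6,0,0,0,0],[-0.6,0,0,0,0],[-0.6,0,0,0,0]]], "force": 20}}

```text
time_s: 2.95
tcp_pos: [0.4423, -0.2647, 0.0945]
eef_rot: [-180.0, -0.0, -180.0]
contact_force: [-0.9, -0.3, 0.1]
gripper_width: 0.0257
gripper_force: 20.0
```

{"op": "jog_arm", "data": {"deltas": [[[-0.6,0,0,0.5,0],[-0.6,0,0,1,0],[-0.6,0,0,2,0],[-0.6,0,0,3,0],[-0.6,0,3,0,0],[-0.6,0,5,0,0],[-0.6,0,5,0,0],[-0.6,0,5,0,0]]]}}

```text
time_s: 3.95
tcp_pos: [0.4423, -0.0832, 0.1604]
eef_rot: [180.0, 0.1, -180.0]
contact_force: [1.6, -0.3, -1.5]
gripper_width: 0.0261
gripper_force: 20.0
```

{"op": "jog_arm", "data": {"deltas": [[[-0.6,0,5,0,0],[-0.6,0,4,-1,0],[-0.6,0,3,-3,0],[-0.6,0,1,-3,0],[-0.6,0,0,-3,0],[-0.6,0,0,-1,0],[-0.6,0,0,0,0],[-0.6,0,0,0,0]]]}}

```text
time_s: 4.95
tcp_pos: [0.4431, 0.0456, 0.0506]
eef_rot: [180.0, 0.1, -180.0]
contact_force: [-0.3, -0.2, -1.7]
gripper_width: 0.0266
gripper_force: 20.0
```

{"op": "jog_arm", "data": {"deltas": [[[-0.6,0,0,-0.8,0],[-0.6,0,0,-0.4,0],[-0.6,0,0,-0.2,0],[-0.6,0,0,-0.1,0],[-0.6,0,0,0,0]]]}}

```text
time_s: 5.58
tcp_pos: [0.4425, 0.0455, 0.0352]
eef_rot: [-180.0, 0.0, -179.9]
contact_force: [-4.0, 1.3, 11.2]
gripper_width: 0.0261
gripper_force: 20.0
```

{"op": "jog_arm", "data": {"deltas": [[[-0.3,0,0,0,0],[0,0,0,0,0],[0.2,0,0,0,0],[0.2,0,0,2,0],[0.5,0,0,4,0],[0.8,0,-2,4,0],[0.8,0,-5,1,0],[0.8,0,-5,0,0]]]}}

```text
time_s: 6.58
tcp_pos: [0.4431, -0.0754, 0.146]
eef_rot: [180.0, 0.2, -179.9]
contact_force: [1.3, -0.7, -0.4]
gripper_width: 0.0781
gripper_force: 0.0
```

{"op": "jog_arm", "data": {"deltas": [[[0.8,0,-5,0,0],[0.8,0,-5,0,0],[0.8,0,-5,0,0],[0.8,0,-4,-1,0],[0.8,0,0,-4,0],[0.8,0,0,-3,0],[0.8,0,0,0,0],[0.8,0,0,0,0]]]}}

```text
time_s: 7.58
tcp_pos: [0.443, -0.2647, 0.0654]
eef_rot: [-180.0, 0.0, -179.9]
contact_force: [0.5, -0.1, 0.7]
gripper_width: 0.0788
gripper_force: 0.0
```

Run:
```python
from h import *
t=r.capture("top"); s=r.capture("side")
cv2.imwrite("pics/g2.png",np.hstack([cv2.resize(t[190:280,225:335],None,fx=4,fy=4,interpolation=2),cv2.resize(s[150:240,290:380],None,fx=4,fy=4,interpolation=2)]))
print(r.get_state()["tcp_pos"])
```

```text
[ 0.44339731 -0.26471489  0.06596706]
```

View pics/g2.png

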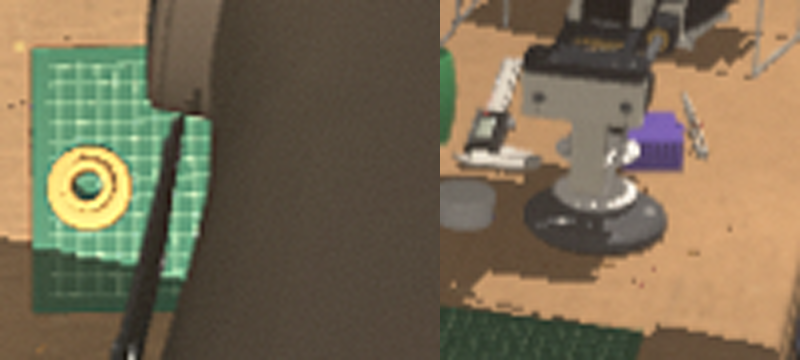

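The weight sits flat on the mat, and the fingers straddle the white reel with clearance. I lower, grip the flanges and lift.

{"op": "jog_arm", "data": {"deltas": [[[0.8,0,0,-1.2,0],[0.8,0,0,-0.7,0],[0.5,0,0,0,0],[0.2,0,0,0,0],[0.1,0,0,0,0],[0.1,0,0,0,0],[0.1,0,0,0,0]]], "force": 12}}

```text
time_s: 8.55
tcp_pos: [0.4425, -0.2647, 0.0457]
eef_rot: [-180.0, 0.0, -180.0]
contact_force: [-0.0, -0.4, -0.7]
gripper_width: 0.0576
gripper_force: 12.0
```

{"op": "jog_arm", "data": {"deltas": [[[0.1,0,0,0.5,0],[0.1,0,0,1.5,0],[0.1,0,0,2.5,0],[0.1,0,0,3,0],[0.1,0,3.5,0,0],[0.1,0,5,0,0],[0.1,0,5,0,0],[0.1,0,4,-1,0]]]}}

```text
time_s: 9.55
tcp_pos: [0.4431, -0.0879, 0.1123]
eef_rot: [180.0, 0.2, -179.9]
contact_force: [0.7, -0.4, 0.1]
gripper_width: 0.0575
gripper_force: 12.0
```

{"op": "jog_arm", "data": {"deltas": [[[0.1,0,2,-2,0],[0.1,0,1,-2.5,0],[0.1,0,0,-2,0],[0.1,0,0,-1,0],[0.1,0,0,-0.6,0],[0.1,0,0,-0.4,0],[0.1,0,0,0,0]]]}}

```text
time_s: 10.42
tcp_pos: [0.4425, -0.0597, 0.0258]
eef_rot: [180.0, 0.0, -180.0]
contact_force: [0.8, 0.6, -0.6]
gripper_width: 0.0575
gripper_force: 12.0
```

{"op": "jog_arm", "data": {"deltas": [[[0.1,0,0,-0.3,0],[0.1,0,0,-0.15,0],[0.1,0,0,-0.05,0],[0.1,0,0,0,0],[0.1,0,0,0,0]]]}}

```text
time_s: 11.05
tcp_pos: [0.4427, -0.0596, 0.0221]
eef_rot: [-180.0, 0.1, -179.9]
contact_force: [-7.0, 2.0, 26.2]
gripper_width: 0.0576
gripper_force: 25.0
```

{"op": "jog_arm", "data": {"deltas": [[[0.3,0,0,0.1,0],[0.5,0,0,0,0],[0.7,0,0,0,0],[0.7,0,0,3,0],[0.3,0,1,4,0],[0.3,0,4,4,0],[0.3,0,5,2,0],[0.3,0,5,0,0]]]}}

```text
time_s: 12.05
tcp_pos: [0.4433, 0.0924, 0.1536]
eef_rot: [179.9, 0.2, -180.0]
contact_force: [1.7, -0.2, -1.4]
gripper_width: 0.0572
gripper_force: 0.0
```

{"op": "jog_arm", "data": {"deltas": [[[0.3,0,5,0,0],[0.3,0,4,0,0],[0.3,-0.4,1.8,0,0],[0.3,0,0,-2,0],[0.3,0,0,-1.6,0],[0.3,0,0,0,0],[0.3,0,0,0,0]]]}}

```text
time_s: 12.92
tcp_pos: [0.4386, 0.1982, 0.1161]
eef_rot: [180.0, 0.0, -180.0]
contact_force: [0.1, -0.1, 0.4]
gripper_width: 0.057
gripper_force: 0.0
```

Run:
```python
from h import *
t=r.capture("top"); s=r.capture("side")
cv2.imwrite("pics/g3.png",np.hstack([cv2.resize(t[190:280,225:335],None,fx=4,fy=4,interpolation=2),cv2.resize(s[220:310,245:335],None,fx=4,fy=4,interpolation=2)]))
print(r.get_state()["tcp_pos"])
```

```text
[0.43872906 0.19849145 0.11629612]
```

View pics/g3.png

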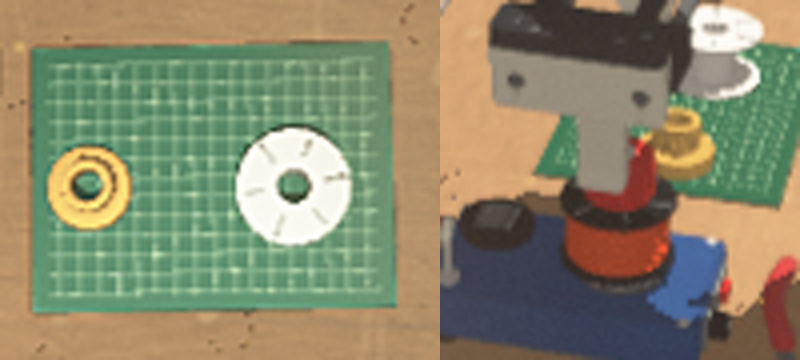

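The weight and the white reel sit flat on the mat, and the near finger is centred on the cap allowing for parallax. I lower onto the cap and grip it.

{"op": "jog_arm", "data": {"deltas": [[[0.3,0,0,-1.4,0],[0.3,0,0,-0.7,0],[0.1,0,0,0,0],[-0.2,0,0,0,0],[-0.4,0,0,0,0],[-0.4,0,0,0,0],[-0.4,0,0,0,0]]], "force": 12}}

```text
time_s: 13.9
tcp_pos: [0.4384, 0.1984, 0.0947]
eef_rot: [180.0, 0.0, -180.0]
contact_force: [-0.3, 0.3, 0.1]
gripper_width: 0.0341
gripper_force: 12.0
```

Run:
```python
from h import *
print(onz("top",298.5,236.2,.037),onz("top",247.2,236.2,.031))
```

```text
[ 0.44306114 -0.06188968  0.037     ] [0.44160912 0.04213448 0.031     ]
```

{"op": "jog_arm", "data": {"deltas": [[[-0.4,0,0,0.5,0],[-0.4,0,0,1.5,0],[-0.4,0,0,2.5,0],[-0.4,0,-2,1,0],[-0.4,1.2,-4,0,0],[-0.4,1.4,-5,0,0],[-0.4,2,-5,-1,0],[-0.4,1,-3,-3,0]]]}}

```text
time_s: 14.9
tcp_pos: [0.4954, 0.006, 0.1104]
eef_rot: [179.9, 0.2, 180.0]
contact_force: [0.0, 0.3, -1.1]
gripper_width: 0.0343
gripper_force: 12.0
```

{"op": "jog_arm", "data": {"deltas": [[[-0.4,0.6,-1.4,-3,0],[-0.4,0,0,-2.5,0],[-0.4,0,0,-1.5,0],[-0.4,0,0,-0.8,0],[-0.4,0,0,-0.3,0],[-0.4,0,0,0,0],[-0.4,0,0,0,0]]]}}

```text
time_s: 15.78
tcp_pos: [0.5007, -0.0055, 0.0291]
eef_rot: [180.0, 0.1, -179.9]
contact_force: [0.7, 0.1, -1.1]
gripper_width: 0.034
gripper_force: 12.0
```

{"op": "jog_arm", "data": {"deltas": [[[-0.4,0,0,-0.3,0],[-0.4,0,0,-0.15,0],[-0.4,0,0,-0.1,0],[-0.4,0,0,0,0],[-0.4,0,0,0,0]]]}}

```text
time_s: 16.4
tcp_pos: [0.5005, -0.0056, 0.0236]
eef_rot: [-180.0, 0.0, -179.9]
contact_force: [-2.4, 1.0, 7.1]
gripper_width: 0.0341
gripper_force: 12.0
```

{"op": "jog_arm", "data": {"deltas": [[[-0.1,0,0,0,0],[0.1,0,0,0,0],[0.2,0,0,0.5,0],[0.3,0,0,3,0],[0.5,0,0,4,0],[0.8,-1,3,4,0],[0.8,-1.6,5,1.5,0],[0.8,-1.6,5,0,0]]]}}

```text
time_s: 17.4
tcp_pos: [0.4586, 0.1259, 0.1551]
eef_rot: [179.9, 0.2, 180.0]
contact_force: [0.8, 0.7, -0.9]
gripper_width: 0.0785
gripper_force: 0.0
```

{"op": "jog_arm", "data": {"deltas": [[[0.8,-1.5,5,0,0],[0.8,-0.5,2.5,0,0],[0.8,0,0,-3,0],[0.8,0,0,-3,0],[0.8,0,0,-1.2,0],[0.8,0,0,0,0],[0.8,0,0,0,0]]]}}

```text
time_s: 18.27
tcp_pos: [0.439, 0.1997, 0.082]
eef_rot: [179.9, 0.1, -180.0]
contact_force: [0.4, 0.0, 0.5]
gripper_width: 0.0788
gripper_force: 0.0
```

Run:
```python
from h import *
t=r.capture("top"); s=r.capture("side")
cv2.imwrite("pics/g4.png",np.hstack([cv2.resize(t[190:280,225:335],None,fx=4,fy=4,interpolation=2),cv2.resize(s[220:310,245:335],None,fx=4,fy=4,interpolation=2)]))
print(r.get_state()["tcp_pos"])
```

```text
[0.43890026 0.19975702 0.0820745 ]
```

View pics/g4.png

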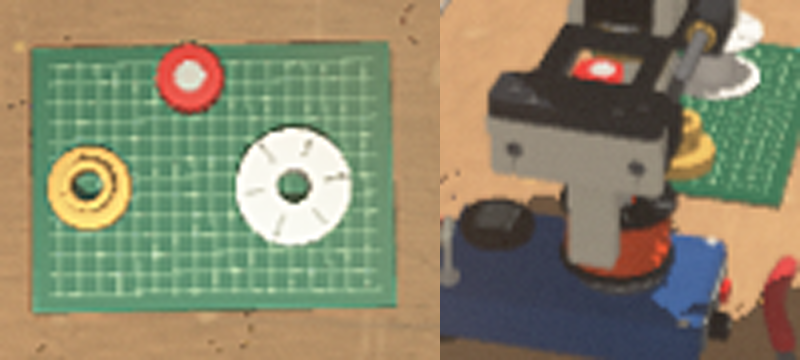

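The cap is parked at the mat's rear edge with all three parts upright, and the fingers straddle the black reel. I lower and grip it.

{"op": "jog_arm", "data": {"deltas": [[[0.8,0,0,-1.4,0],[0.8,0,0,-0.8,0],[0.5,0,0,0,0],[0.2,0,0,0,0],[0.1,0,0,0,0],[0.1,0,0,0,0],[0.1,0,0,0,0]]], "force": 20}}

```text
time_s: 19.25
tcp_pos: [0.4384, 0.1995, 0.0592]
eef_rot: [180.0, 0.0, -180.0]
contact_force: [0.3, -0.2, -0.9]
gripper_width: 0.0565
gripper_force: 19.7
```

{"op": "jog_arm", "data": {"deltas": [[[0.1,0,0,0.5,0],[0.1,0,0,1.5,0],[0.1,0,0,3,0],[0.1,0,0,3,0],[0.1,0,-2.5,0,0],[0.1,0,-5,0,0],[0.1,0,-5,0,0],[0.1,0.2,-5,0,0]]]}}

```text
time_s: 20.25
tcp_pos: [0.4399, 0.0229, 0.1395]
eef_rot: [180.0, 0.0, -179.9]
contact_force: [1.4, -1.1, -1.3]
gripper_width: 0.0566
gripper_force: 19.7
```

{"op": "jog_arm", "data": {"deltas": [[[0.1,0.2,-5,0,0],[0.1,0,-5,0,0],[0.1,0,-5,0,0],[0.1,0,-5,0,0],[0.1,0,-5,0,0],[0.1,0,-3,0,0],[0.1,0,-0.7,0,0],[0.1,0,0,0,0]]]}}

```text
time_s: 21.25
tcp_pos: [0.442, -0.2626, 0.139]
eef_rot: [180.0, -0.0, 180.0]
contact_force: [-0.3, 0.4, -1.8]
gripper_width: 0.057
gripper_force: 19.7
```

{"op": "jog_arm", "data": {"deltas": [[[0.1,0,0,-1.5,0],[0.1,0,0,-1.5,0],[0.1,0,0,-0.5,0],[0.1,0,0,0,0]]]}}

```text
time_s: 21.75
tcp_pos: [0.4421, -0.2623, 0.1034]
eef_rot: [180.0, -0.1, -179.9]
contact_force: [-0.7, -0.5, -1.4]
gripper_width: 0.0569
gripper_force: 19.7
```

Run:
```python
from h import *
t=r.capture("top"); s=r.capture("side")
cv2.imwrite("pics/g5.png",np.hstack([cv2.resize(t[190:280,355:445],None,fx=4.4,fy=4.4,interpolation=2),cv2.resize(s[150:240,285:375],None,fx=4.4,fy=4.4,interpolation=2)]))
print(r.get_state()["tcp_pos"])
```

```text
[ 0.44262371 -0.26256326  0.10417765]
```

View pics/g5.png

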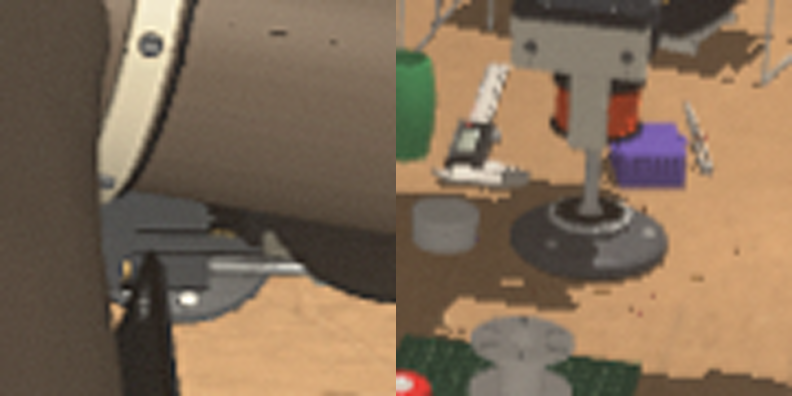

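The spindle is at about 592 and the reel's centre at about 597, so the reel is roughly 2 mm low in x. I shift +1.5 mm and lower while checking the force.

{"op": "jog_arm", "data": {"deltas": [[[0.1,0.15,0,-0.5,0],[0.1,0,0,-1,0],[0.1,0,0,-1,0],[0.1,0,0,-0.5,0],[0.1,0,0,0,0]]]}}

```text
time_s: 22.48
tcp_pos: [0.4435, -0.2626, 0.0734]
eef_rot: [180.0, -0.1, -180.0]
contact_force: [-0.8, 0.4, -1.5]
gripper_width: 0.0571
gripper_force: 19.7
```

{"op": "jog_arm", "data": {"deltas": [[[0.1,0,0,-1,0],[0.1,0,0,-0.8,0],[0.1,0,0,-0.5,0],[0.1,0,0,-0.2,0],[0.1,0,0,0,0],[0.1,0,0,0,0]]]}}

```text
time_s: 23.22
tcp_pos: [0.444, -0.2627, 0.0493]
eef_rot: [-180.0, 0.0, -179.9]
contact_force: [0.3, 0.4, -0.9]
gripper_width: 0.0568
gripper_force: 19.7
```

{"op": "jog_arm", "data": {"deltas": [[[0.1,0,0,-0.1,0],[0.1,0,0,-0.1,0],[0.1,0,0,0,0],[0.1,0,0,0,0]]]}}

```text
time_s: 23.72
tcp_pos: [0.4439, -0.2626, 0.0471]
eef_rot: [-180.0, 0.0, -180.0]
contact_force: [-0.1, 0.4, 0.9]
gripper_width: 0.0569
gripper_force: 19.7
```

{"op": "jog_arm", "data": {"deltas": [[[0.3,0,0,0,0],[0.6,0,0,0,0],[0.8,0,0,0.3,0],[0.8,0,0,2.7,0],[0.8,0,0,4,0],[0.3,0,2,2,0],[0.3,0,5,0,0],[0.3,0,5,0,0]]]}}

```text
time_s: 24.72
tcp_pos: [0.4439, -0.1416, 0.1376]
eef_rot: [180.0, 0.1, 180.0]
contact_force: [0.5, 0.7, 0.2]
gripper_width: 0.0585
gripper_force: 0.0
```

{"op": "jog_arm", "data": {"deltas": [[[0.3,0,5,0,0],[0.3,0,5,0,0],[0.3,0,5,0,0],[0.3,-0.15,3.8,-1,0],[0.3,0,0,-4,0],[0.3,0,0,-2,0],[0.3,0,0,0,0],[0.3,0,0,0,0]]]}}

```text
time_s: 25.72
tcp_pos: [0.4429, 0.0455, 0.0679]
eef_rot: [180.0, 0.0, -179.9]
contact_force: [0.2, 0.1, 0.5]
gripper_width: 0.0573
gripper_force: 0.0
```

{"op": "jog_arm", "data": {"deltas": [[[0.3,0,0,-2,0],[0.3,0,0,-1.2,0],[0.1,0,0,0,0],[-0.3,0,0,0,0],[-0.6,0,0,0,0],[-0.6,0,0,0,0],[-0.6,0,0,0,0],[-0.6,0,0,0,0]]]}}

```text
time_s: 26.72
tcp_pos: [0.4426, 0.0455, 0.0353]
eef_rot: [180.0, 0.0, -179.9]
contact_force: [0.1, 0.4, 3.6]
gripper_width: 0.0264
gripper_force: 20.0
```

{"op": "jog_arm", "data": {"deltas": [[[-0.6,0,0,0.5,0],[-0.6,0,0,2.5,0],[-0.6,0,0,4,0],[-0.6,0,-1,4,0],[-0.6,0,-4.7,1.5,0],[-0.6,0,-5,0,0],[-0.6,0,-5,0,0],[-0.6,0.15,-5,0,0]]]}}

```text
time_s: 27.72
tcp_pos: [0.4433, -0.1631, 0.1603]
eef_rot: [180.0, 0.0, -179.9]
contact_force: [1.2, 0.2, -0.3]
gripper_width: 0.0266
gripper_force: 20.0
```

{"op": "jog_arm", "data": {"deltas": [[[-0.6,0,-5,0,0],[-0.6,0,-4,0,0],[-0.6,0,-1,0,0],[-0.6,0,0,-1,0],[-0.6,0,0,-1.5,0],[-0.6,0,0,-0.5,0],[-0.6,0,0,0,0],[-0.6,0,0,0,0]]]}}

```text
time_s: 28.72
tcp_pos: [0.4442, -0.2613, 0.1303]
eef_rot: [-180.0, 0.0, -179.9]
contact_force: [0.9, -0.0, -1.2]
gripper_width: 0.0261
gripper_force: 20.0
```

Run:
```python
from h import *
t=r.capture("top"); s=r.capture("side")
cv2.imwrite("pics/g6.png",np.hstack([cv2.resize(t[190:280,225:335],None,fx=4,fy=4,interpolation=2),cv2.resize(s[150:240,285:375],None,fx=4,fy=4,interpolation=2)]))
print(r.get_state()["tcp_pos"])
```

```text
[ 0.44418181 -0.26151059  0.13046016]
```

View pics/g6.png

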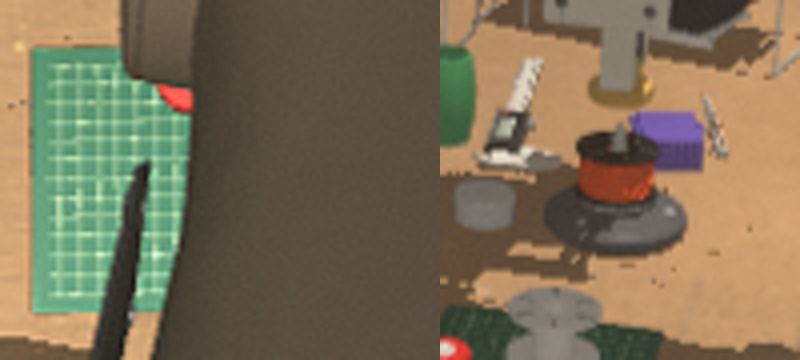

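The black reel is seated on the feed stand, and the weight is centred over the spindle, both at about 621. I lower it.

{"op": "jog_arm", "data": {"deltas": [[[-0.6,0,-0.1,-0.7,0],[-0.6,0,0,-0.8,0],[-0.6,0,0,-0.8,0],[-0.6,0,0,-0.7,0],[-0.6,0,0,-0.3,0],[-0.6,0,0,0,0],[-0.6,0,0,0,0]]]}}

```text
time_s: 29.7
tcp_pos: [0.4441, -0.2627, 0.0973]
eef_rot: [-180.0, 0.0, -179.9]
contact_force: [1.2, 0.5, -1.3]
gripper_width: 0.0261
gripper_force: 20.0
```

{"op": "jog_arm", "data": {"deltas": [[[-0.6,0,0,-0.1,0],[-0.6,0,0,-0.1,0],[-0.6,0,0,0,0],[-0.6,0,0,0,0]]]}}

```text
time_s: 30.2
tcp_pos: [0.4438, -0.2626, 0.0951]
eef_rot: [180.0, -0.0, -180.0]
contact_force: [0.5, -1.0, -0.5]
gripper_width: 0.0262
gripper_force: 20.0
```

{"op": "jog_arm", "data": {"deltas": [[[-0.6,0,0,-0.05,0],[-0.6,0,0,0,0],[-0.3,0,0,0,0],[0,0,0,0,0],[0.3,0,0,0.3,0],[0.3,0,0,2,0],[0.8,0,1,2.5,0],[0.8,0,5,0,0]]]}}

```text
time_s: 31.2
tcp_pos: [0.4454, -0.2035, 0.1445]
eef_rot: [-179.9, 0.2, 179.9]
contact_force: [0.6, 1.5, -0.5]
gripper_width: 0.0714
gripper_force: 0.0
```

{"op": "jog_arm", "data": {"deltas": [[[0.8,0,5,0,0],[0.8,0,5,0,0],[0.8,-0.15,4.3,0,0],[0.8,0,0,-3,0],[0.8,0,0,-4,0],[0.8,0,0,-2,0],[0.8,0,0,0,0],[0.8,0,0,0,0]]]}}

```text
time_s: 32.2
tcp_pos: [0.4431, -0.0595, 0.0534]
eef_rot: [180.0, 0.1, -179.9]
contact_force: [0.3, 0.4, 0.6]
gripper_width: 0.0791
gripper_force: 0.0
```

{"op": "jog_arm", "data": {"deltas": [[[0.8,0,0,-2,0],[0.8,0,0,-0.95,0],[0.5,0,0,0,0],[0.2,0,0,0,0],[0.1,0,0,0,0],[0.1,0,0,0,0],[0.1,0,0,0,0]]], "force": 12}}

```text
time_s: 33.08
tcp_pos: [0.4428, -0.0595, 0.0234]
eef_rot: [180.0, 0.1, -179.9]
contact_force: [0.3, 0.1, 3.4]
gripper_width: 0.0571
gripper_force: 12.0
```

{"op": "jog_arm", "data": {"deltas": [[[0.1,0,0,0.5,0],[0.1,0,0,2.5,0],[0.1,0,0,4,0],[0.1,0,1,4,0],[0.1,0,4.9,1,0],[0.1,0,5,0,0],[0.1,0,5,0,0],[0.1,-0.2,5,0,0]]]}}

```text
time_s: 34.08
tcp_pos: [0.4399, 0.1508, 0.1434]
eef_rot: [180.0, 0.0, -180.0]
contact_force: [1.1, 1.2, -1.5]
gripper_width: 0.0573
gripper_force: 12.0
```

{"op": "jog_arm", "data": {"deltas": [[[0.1,-0.2,4,0,0],[0.1,0,1,0,0],[0.1,0,0,-1,0],[0.1,0,0,-1,0],[0.1,0,0,0,0],[0.1,0,0,0,0]]]}}

```text
time_s: 34.83
tcp_pos: [0.4385, 0.1987, 0.123]
eef_rot: [-180.0, -0.0, 180.0]
contact_force: [-0.6, 0.4, -0.9]
gripper_width: 0.0578
gripper_force: 12.0
```

Run:
```python
from h import *
t=r.capture("top"); s=r.capture("side")
cv2.imwrite("pics/g7.png",np.hstack([cv2.resize(t[190:280,355:445],None,fx=4,fy=4,interpolation=2),cv2.resize(s[210:310,240:340],None,fx=4,fy=4,interpolation=2)[:360]]))
print(r.get_state()["tcp_pos"])
```

```text
[0.43859478 0.19912169 0.12331939]
```

View pics/g7.png

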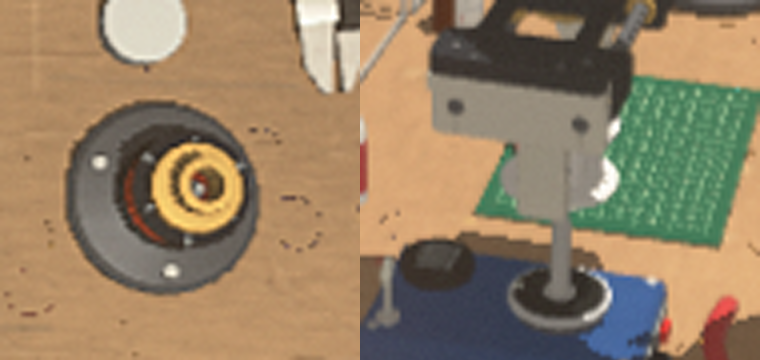

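The weight sits concentric on the feed stand, and the white reel, at about 561, is over the winder's spindle, also at about 561. I lower it.

{"op": "jog_arm", "data": {"deltas": [[[0.1,0,0.05,-0.7,0],[0.1,0,0,-1,0],[0.1,0,0,-1,0],[0.1,0,0,-1,0],[0.1,0,0,-0.5,0],[0.1,0,0,0,0]]]}}

```text
time_s: 35.67
tcp_pos: [0.4382, 0.1997, 0.0806]
eef_rot: [-180.0, -0.0, -180.0]
contact_force: [-0.2, -0.6, -0.9]
gripper_width: 0.0573
gripper_force: 12.0
```

{"op": "jog_arm", "data": {"deltas": [[[0.1,0,0,-0.8,0],[0.1,0,0,-0.6,0],[0.1,0,0,-0.3,0],[0.1,0,0,-0.2,0],[0.1,0,0,0,0],[0.1,0,0,0,0]]]}}

```text
time_s: 36.42
tcp_pos: [0.4385, 0.2, 0.0622]
eef_rot: [180.0, 0.0, -179.9]
contact_force: [-0.4, 0.6, -0.1]
gripper_width: 0.0574
gripper_force: 12.0
```

{"op": "jog_arm", "data": {"deltas": [[[0.1,0,0,-0.1,0],[0.1,0,0,-0.1,0],[0.1,0,0,0,0],[0.1,0,0,0,0]]]}}

```text
time_s: 36.92
tcp_pos: [0.4385, 0.2, 0.0603]
eef_rot: [180.0, 0.0, -179.9]
contact_force: [-0.8, -0.6, 3.4]
gripper_width: 0.0575
gripper_force: 12.0
```

Seated. I release and go for the cap at (0.5005, -0.0055).

{"op": "jog_arm", "data": {"deltas": [[[0.3,0,0,0,0],[0.6,0,0,0,0],[0.8,0,0,0.3,0],[0.8,0,0,2.7,0],[0.8,0,0,4,0],[0.3,0,-1.5,1,0],[0.3,1.2,-4,0,0],[0.3,1.5,-5,0,0]]]}}

```text
time_s: 37.92
tcp_pos: [0.4652, 0.094, 0.14]
eef_rot: [180.0, 0.0, -179.9]
contact_force: [1.8, 0.2, -0.2]
gripper_width: 0.0584
gripper_force: 0.0
```

{"op": "jog_arm", "data": {"deltas": [[[0.3,1.5,-5,0,0],[0.3,1.5,-4,-1,0],[0.3,0.5,-1,-3,0],[0.3,0,0,-3,0],[0.3,0,0,-2,0],[0.3,0,0,0,0],[0.3,0,0,0,0]]]}}

```text
time_s: 38.8
tcp_pos: [0.5005, -0.0052, 0.0505]
eef_rot: [-180.0, 0.0, -179.9]
contact_force: [-0.4, -0.0, 0.9]
gripper_width: 0.0568
gripper_force: 0.0
```

{"op": "jog_arm", "data": {"deltas": [[[0.3,0,0,-1.6,0],[0.3,0,0,-1,0],[0,0,0,0,0],[-0.4,0,0,0,0],[-0.4,0,0,0,0],[-0.4,0,0,0,0],[-0.4,0,0,0,0]]]}}

```text
time_s: 39.67
tcp_pos: [0.5007, -0.005, 0.0244]
eef_rot: [180.0, 0.0, -179.9]
contact_force: [-0.1, 0.2, 2.8]
gripper_width: 0.0342
gripper_force: 12.0
```

{"op": "jog_arm", "data": {"deltas": [[[-0.4,0,0,0.5,0],[-0.4,0,0,2.5,0],[-0.4,0,0,4,0],[-0.4,0,1,4,0],[-0.4,-1,4.5,1,0],[-0.4,-1.6,5,0,0],[-0.4,-1.6,5,0,0],[-0.4,-1.5,4,0,0]]]}}

```text
time_s: 40.67
tcp_pos: [0.4425, 0.1915, 0.1444]
eef_rot: [180.0, 0.0, -179.9]
contact_force: [0.4, -0.2, -0.6]
gripper_width: 0.0343
gripper_force: 12.0
```

{"op": "jog_arm", "data": {"deltas": [[[-0.4,-0.5,1,0,0],[-0.4,0,0,-0.5,0],[-0.4,0,0,-0.5,0],[-0.4,0,0,0,0],[-0.4,0,0,0,0]]]}}

```text
time_s: 41.3
tcp_pos: [0.4386, 0.1992, 0.134]
eef_rot: [-180.0, -0.0, 180.0]
contact_force: [0.1, -0.2, 0.1]
gripper_width: 0.0342
gripper_force: 12.0
```

Run:
```python
from h import *
s=r.capture("side")
cv2.imwrite("pics/g8.png",cv2.resize(s[210:310,240:340],None,fx=5,fy=5,interpolation=2))
print(r.get_state()["tcp_pos"])
```

```text
[0.4386166  0.19936081 0.13406541]
```

View pics/g8.png

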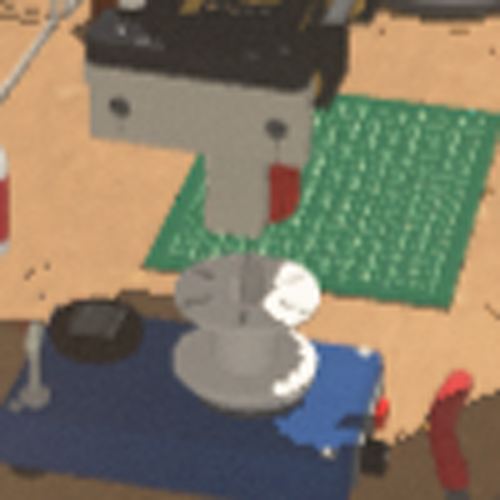

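The cap, its centre near 253, is over the spindle, near 248, and the white reel is seated flat. I shift +1 mm in x and lower.

{"op": "jog_arm", "data": {"deltas": [[[-0.4,0.1,0,-0.7,0],[-0.4,0,0,-0.8,0],[-0.4,0,0,-0.7,0],[-0.4,0,0,-0.6,0],[-0.4,0,0,-0.5,0],[-0.4,0,0,-0.3,0],[-0.4,0,0,0,0]]]}}

```text
time_s: 42.22
tcp_pos: [0.4393, 0.1998, 0.0979]
eef_rot: [-180.0, -0.0, -180.0]
contact_force: [-0.5, -0.6, -0.5]
gripper_width: 0.0344
gripper_force: 12.0
```

{"op": "jog_arm", "data": {"deltas": [[[-0.4,0,0,-0.1,0],[-0.4,0,0,-0.1,0],[-0.4,0,0,0,0],[-0.4,0,0,0,0]]]}}

```text
time_s: 42.72
tcp_pos: [0.4394, 0.1999, 0.0961]
eef_rot: [180.0, 0.0, -180.0]
contact_force: [-0.3, -0.3, 0.2]
gripper_width: 0.0343
gripper_force: 12.0
```

{"op": "jog_arm", "data": {"deltas": [[[-0.4,0,0,-0.05,0],[-0.4,0,0,-0.05,0],[-0.4,0,0,0,0],[-0.4,0,0,0,0]]]}}

```text
time_s: 43.22
tcp_pos: [0.4394, 0.1999, 0.0952]
eef_rot: [180.0, 0.0, -180.0]
contact_force: [-0.1, 0.2, 1.6]
gripper_width: 0.0339
gripper_force: 12.0
```

Contact at the expected height. I release, withdraw to the side and check.

{"op": "jog_arm", "data": {"deltas": [[[-0.1,0,0,0,0],[0.2,0,0,0,0],[0.4,0,0,0.3,0],[0.4,0,0,2,0],[0.4,0,0,4,0],[0.4,0,-3,4,0],[0.4,0,-5,2,0],[0.4,0,-5,0,0]]]}}

```text
time_s: 44.22
tcp_pos: [0.44, 0.0693, 0.2202]
eef_rot: [179.9, 0.2, -179.9]
contact_force: [0.9, -0.3, -0.3]
gripper_width: 0.0611
gripper_force: 0.0
```

{"op": "jog_arm", "data": {"deltas": [[[0.4,0,-5,0,0],[0.4,0,-3,0,0],[0.4,0,0,0,0],[0.4,0,0,0,0]]]}}

```text
time_s: 44.72
tcp_pos: [0.4394, -0.01, 0.2182]
eef_rot: [180.0, 0.0, -180.0]
contact_force: [-0.1, 0.2, -0.3]
gripper_width: 0.0612
gripper_force: 0.0
```

Run:
```python
from h import *
t=r.capture("top");s=r.capture("side")
f=lambda i:cv2.resize(i,(380,290),interpolation=2)
cv2.imwrite("pics/g9.png",np.vstack([np.hstack([f(t[185:265,115:215]),f(t[185:265,350:450])]),np.hstack([f(s[225:305,240:340]),f(s[155:235,285:385])])]))
```

```text
(no output)
```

View pics/g9.png

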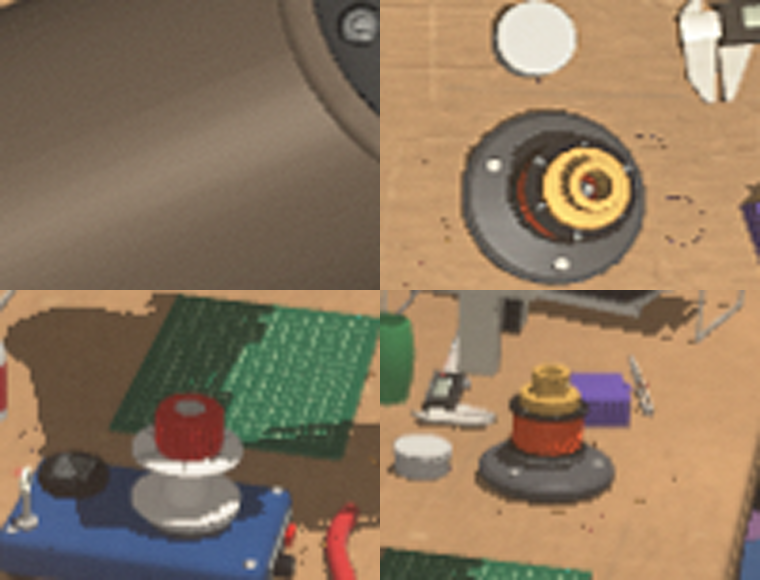

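Both stacks are seated flat and centred, with the cap on the white reel at lower left and the weight on the black reel at lower right. The tin has not moved.

```bash
python3 -c "
from plant import r
print(r.close_job())"
```

```text
the job is handed in; nothing more can be done
None
```

The reels are swapped and the job is handed in at about 45 s of the 136 s: the last pictures show the brass weight flat on the full black reel on the feed stand and the red cap flat on the empty white reel on the winder; the hand-in call returned no verdict.

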